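# Refit the grill's drip tray, then hold its lid open for scraping

## Task

I want to scrape down the plates of the cold contact grill. First take its clean drip tray out of the wooden organiser, slide it fully home into the slot in the grill's side while the lid is still shut, and let go of it; then lift the grill's lid by its handle and keep holding it open at 60 degrees (it falls shut by itself), and finish like that, still holding it. Leave the egg cup and the matchbox in the organiser, and the other things on the worktop, where they are.

Things in the scene. Friction and masses are not known exactly. Their poses are not given: they have to be found in the camera images.
- grill: compact contact grill, fixed to the worktop: dark base 170 deep x 240 wide x 64 high, top of the shut silver lid at 100, hinge ears at the rear corners to 92. Origin: centre of its underside, at worktop height. Its -x points to its front (dial, lid handle; roughly towards the robot), +y to its left, z up. The drip-tray slot is in its right (-y) side, 120 from the origin: see tray_home
- grill_lid (a joint): angle of the lid in rad: 0 shut, grows as its front rises; 60 degrees = 1.047; stop at 1.75. Turns freely about the grill's y axis through lid_hinge; about 0.6 kg with handle, falls shut when let go (about 3 N up at the handle lifts it). Its shell is 200 wide, reaches 150 forward of the hinge and, shut, from 14 below to 22 above it
- lid_hinge (a point): middle of the lid's hinge axis: in the grill's frame at x = +72, y = 0, 78 above the worktop; the axis runs along the grill's y
- handle_bar (a point): middle of the handle bar: round, bright steel, 16 diameter, 112 long along the grill's y, between thin black arms at y = +-64, with a gap of 40 to the lid's front edge and nothing close below. Lid shut: 198 in front of the hinge axis and 10 above it, so 88 above the worktop; it swings about the hinge with the lid and can turn in the fingers
- drip_tray: loose drip tray, 114 long, about 0.14 kg: open steel trough 70 x 52 x 24 high, black front plate 66 wide x 33 high, black upright pull tab. Origin: middle of its length and width, at its underside. +x is the leading end (x = +57); front plate at x = -17 to -13, pull at -57 to -17. Lies flat in one of the organiser's compartments, leading end to the robot's left (+y), pull to the right
- tray_pull (a point): centre of the tray's pull tab, 37 behind the tray's origin (at its -x end) and 22 above the tray's underside: 14 thick along the tray's y (grip it across that), 40 long along its x, its top 37 above the underside
- tray_home (a point): fixed to the grill, at worktop height: where the tray's origin lies when fully home (front plate against the grill's side, tray +x along the grill's +y). In the grill's frame x = -36, y = -107. The slot in the grill's -y side is centred on this x, about 58 wide, open from the worktop to 34 high, 75 deep; the tray slides into it along the worktop
- organiser: light wooden organiser fixed to the worktop, 252 long (its x, away from the robot) x 140 wide (y) x 40 high, walls and floor 6; three compartments in a row along its x (centres at x = -82, 0, +82), each 76 (x) x 128 (y) inside. Origin: centre of its underside
- egg_cup: pale blue speckled egg cup, 49 diameter x 56 high, upright in another compartment of the organiser; stays there. Origin: centre of its underside
- match_box: small matchbox, 36 x 53 x 15 high, in another compartment; stays there. Origin: centre of its underside
- spatula: white nylon spatula, 37 x 306 x 12, lying on the worktop left of the grill; stays there. Origin: middle of its underside
Not all that is in view belongs to the job. Of the things like the match_box, leave any that is blue or purple; of the rest the larger one is meant.

How it is judged (in metres and radians):
On the way:
1. the drip tray is fully home in the grill's slot and let go, with the lid still shut (distance between drip_tray and tray_home below 0.007 m and angle between the x axis of drip_tray and the y axis of grill, either way round below 0.1 rad and contact force between drip_tray and the fingers below 0.1 N and value of joint grill_lid below 0.06 rad), for 0.2 s.
At the end, for the whole second after the job is handed in: The fingers hold the lid's handle (more than 1 N on the bar or its arms), with the lid at 60 degrees within about 6 degrees (0.94 to 1.155 rad) and still; nothing else props it; the drip tray is untouched and fully home: within 7 mm of its home point and 0.1 rad of the slot's direction (value of joint grill_lid between 0.94 and 1.155 rad and velocity of joint grill_lid between -0.05 and 0.05 rad/s and contact force between any of grill_lid_c1, grill_lid_c2, grill_lid_c3 and the fingers above 1 N and contact force between grill and egg_cup below 0.1 N and contact force between grill and match_box below 0.1 N and contact force between grill and spatula below 0.1 N and contact force between grill_lid and drip_tray below 0.1 N and distance between drip_tray and tray_home below 0.007 m and angle between the x axis of drip_tray and the y axis of grill, either way round below 0.1 rad and contact force between drip_tray and the arm below 0.1 N and contact force between drip_tray and the fingers below 0.1 N); the arm keeps its last pose, push and grip.
It fails at once if the egg cup, the matchbox or the spatula is moved from its place (by more than 40 mm) (distance of any of egg_cup, match_box, spatula from where it was at the start of the episode above 0.04 m).
It fails at once if the egg cup is tipped over (angle between egg_cup's own z axis and vertical above 0.6 rad).
It also fails if it takes over 61 s, if anything falls off the work surface, if the arm or the gripper's body presses on something with over 40 N, if the wrist force passes 120 N, or if a joint passes its speed limit or range.

## Robot

A 6-joint arm with a two-finger parallel gripper is mounted at the origin on a cart in front of the work surface, level with it; the furniture and walls round the work are solid. World frame = base frame: x ahead of the robot, y to its left, z up, the work surface at z = 0. Lengths are in m, angles in degrees, forces in N, time in s.
With the tool pointing down it reaches from about 0.4 to 0.825 m from the base axis. Payload 7 kg.
Tool frame: the origin (TCP) lies on the centre line of the jaws, within the pads' length; the fingertips stand 19 mm ahead of it and the grasp point (between the pads) is the TCP (r.tip_extent is the distance from the TCP to the fingertips, in m); z points along the fingers, y is the line along which they close (so a half turn about z gives the same grasp; the last joint's range is limited). The gripper opens to 88 mm and grips with 3 to 60 N. Pads are 19 mm wide; open, the fingers measure 130 mm over their backs; the gripper's body (78 mm by 193 mm) begins 47 mm behind the grasp point.
Start: joints at [81.939, 20.546, 0.682, 0, -70.136, -16.507], TCP at [0.281, 0.614, 0.246] pointing down, gripper open.
Joint ranges: [-176.03, 176.03], [-82.01, 121.73], [-58.28, 71.71], [-173.87, 95.51], [-174.79, -0.11], [-173.66, 173.66]. Speed limits (degrees/s): [136.94, 136.94, 172.46, 180, 180, 180].

## Interface

Orientations are given as [roll, pitch, yaw] about the fixed x, y, z axes, in that order (R = Rz(yaw) Ry(pitch) Rx(roll)).
In Python, from plant import r gives the robot as it stands. The module is installed in compiled form; this text tells all that it offers.
- The arm moves only by the tool jog_arm, never from a script. Its argument "deltas" is a list that holds one entry, the list of rows, each a list of 5 numbers: the opening, from -1 (shut) to 1 (fully open), then the shift along the world's x, y, z in cm, then the turn about the world's z in rad. In form: [[[claw, dx, dy, dz, turn], ...]]. A call has 1 to 8 rows; each row shifts and turns the commanded pose from where the row before left it; what a row does not reach is not made up. A row lasts 1/8 s, in which the tool goes at most 62.5 mm and 10.7 degrees, less where a joint would pass 70% of its speed; a pose out of reach is approached as far as the arm can. A call with a gripper value outside its range is refused whole. The fingers move at their own pace and stop on an object; "force" is the grip in N (left out, the last holds). Time passes only in rows, so rows that do not move let the fingers close. It gives the time, the measured TCP pose, the force, the opening and the grip force at its end, in the units of the state.
- r.get_state(): the state, without advancing time (a new reading comes with each control period).
- r.capture(name): name is "scene" or "top" or "wrist"; returns the picture (384x512x3 uint8, blue, green, red); there is no depth.
- r.camera_info(name): a dict with "fx", "fy", "cx", "cy" (pixels), "view" (4x4, takes a point from world to camera coordinates). Camera axes: x right, y up, looking along -z (the intrinsics and any distortion apply to the point x, -y, -z); pixel columns grow to the right and rows downward; lengths in m; the calibration is good to about 2 mm. The wrist camera is an equidistant fisheye: a pixel r from the principal point sees the ray r / f radians off the axis. A picture is of the moment at which its call begins: read the wrist's pose just before it. camera_info takes no time and is no camera call; for the wrist camera it gives the pose at the moment of the call.
- r.close_job(): hands the job in; it is judged then, once.
The state is a dict: "time_s": time; "joints": joint angles; "qd": joint speeds; "joint_torque": joint torques, N m; "tcp_pos": TCP position; "eef_rot": TCP orientation; "contact_force": force on the tool from outside, world axes, zero at the start; "moment": the same for the moment, N m; "gripper_width": finger opening in m; "gripper_force": force on a finger pad.
Only numpy, scipy, OpenCV 4.12 (cv2) and the standard library are available. Lean on these libraries where they do the work, as an engineer would, in place of code of your own. Each camera call takes 0.05 s, during which the arm holds its last target. There are 200 camera calls.

## Working session

There is one attempt and no reset: what is moved stays moved. The work goes in short steps, Python scripts to look and compute and a tool call to move; the robot and the scene stay as the last step left them, time stands still between calls to the robot, and variables do not carry over. Pictures are saved under pics/ and viewed, at most 10 in all, crops included, and the job is handed in when it is done.

Besides the shell and the picture viewer there is one more tool, called after ">>>" as name([rows], argument=value, ...), one row to a line, values as JSON. jog_arm: Moves the arm, as the interface text tells. Its arguments: {"type":"object","properties":{"deltas":{"type":"array"},"force":{"type":"number"}},"required":["deltas"]}

```bash
mkdir -p pics; python3 - <<'E'
from plant import r
import cv2,numpy as np
for n in("scene","top"):
    i=r.camera_info(n);print(n,i)
    cv2.imwrite(f"pics/{n}0.png",cv2.resize(r.capture(n),None,fx=1.5,fy=1.5,interpolation=cv2.INTER_CUBIC))
s=r.get_state();print(s, r.tip_extent)
E
```

```text
scene {'fx': 364.6228658054433, 'fy': 364.6228658054433, 'cx': 257.5270838732084, 'cy': 190.2645893276864, 'view': array([[ 0.63954137, -0.76874055,  0.00498032, -0.16081957],
       [ 0.51653883,  0.43450626,  0.73782921, -0.39081   ],
       [-0.56936322, -0.46929977,  0.67496907, -0.67010885],
       [ 0.        ,  0.        ,  0.        ,  1.        ]])}
top {'fx': 370.0029958373618, 'fy': 370.0029958373618, 'cx': 260.5216141191847, 'cy': 189.01239420288545, 'view': array([[ 0.02808728, -0.99930936,  0.02432919,  0.14381842],
       [ 0.99657893,  0.02988648,  0.0770534 , -0.44916772],
       [-0.0777273 ,  0.02208173,  0.99673009, -1.30533209],
       [ 0.        ,  0.        ,  0.        ,  1.        ]])}
{'time_s': 0.1, 'joints': array([ 8.19368739e+01,  2.05882284e+01,  6.38784456e-01, -1.72628487e-02,
       -7.01341247e+01, -1.65069003e+01]), 'qd': array([ 0.02979186, -0.07774749,  0.06710141,  0.10327946,  0.08446553,
       -0.02243469]), 'joint_torque': array([-4.23403408e-04, -5.84160233e+01,  2.93750972e+01,  7.01531410e+00,
        1.01638897e-02, -5.79012908e-05]), 'tcp_pos': array([0.28052455, 0.61350763, 0.24470589]), 'eef_rot': array([ 1.79915264e+02, -8.18648919e-03, -2.45758984e+01]), 'contact_force': array([-0.52830778,  0.51645213,  1.15919987]), 'moment': array([-0.02297351,  0.00264956,  0.03776036]), 'gripper_force': 0.0, 'gripper_width': 0.08766671910544765} 0.019
```

View pics/scene0.png

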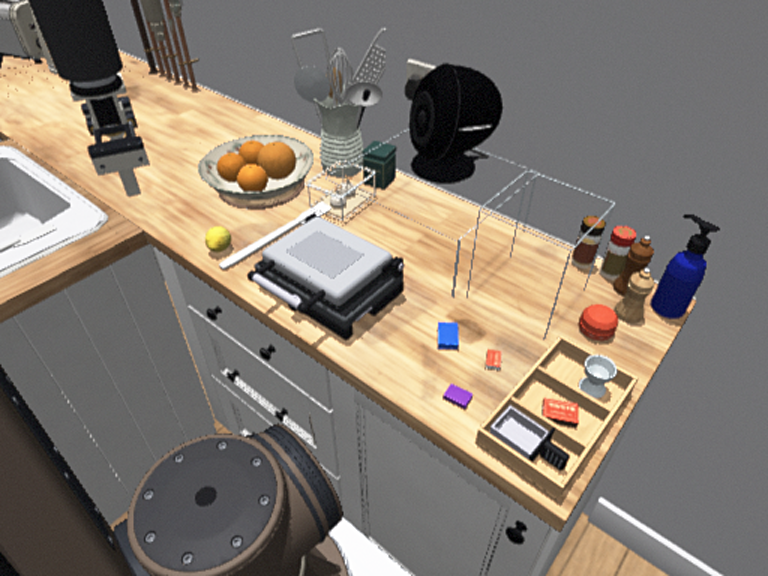

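View pics/top0.png

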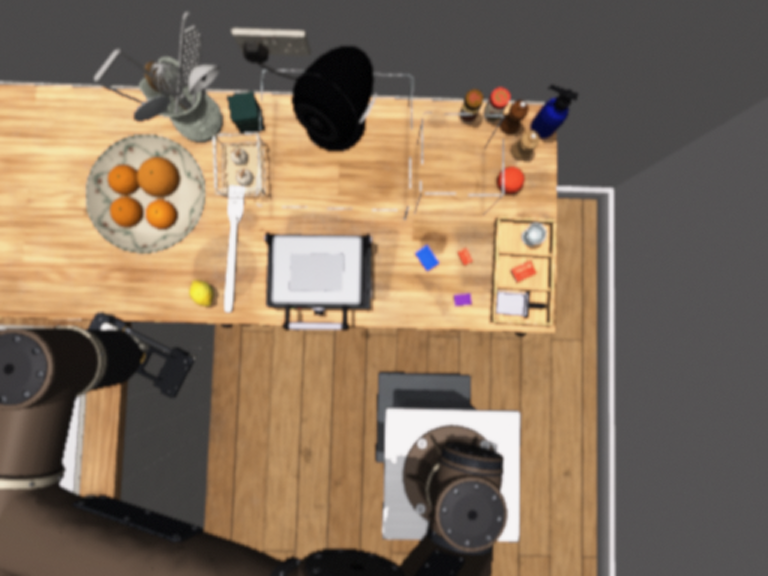

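The scene shows the grill at (325,270), the organiser at (555,415), and clutter around them. Tray candidates: the steel trough with black pull in the organiser's near compartment, top view (512,303), is the only one. Matchbox candidates:
- the larger red one inside the organiser, top view (523,271), is the one meant
- the small red one at (465,257)
- blue at (427,257) and purple at (462,299), both excluded

I'll close-crop the tray and get rough positions.

```bash
cat > h.py <<'E'
from plant import r
import numpy as np,cv2
def px(n,u,v,z,info=None):
    i=info or r.camera_info(n);V=i["view"];R=V[:3,:3];c=-R.T@V[:3,3]
    x,y=(u-i["cx"])/i["fx"],(v-i["cy"])/i["fy"]
    if n=="wrist":
        t=np.hypot(x,y);k=np.sin(t)/max(t,1e-9);d=np.array([x*k,-y*k,-np.cos(t)])
    else: d=np.array([x,-y,-1.])
    d=R.T@d;return c+d*(z-c[2])/d[2]
E
python3 - <<'E'
from h import *
np.set_printoptions(precision=3,suppress=True)
for nm,u,v,z in[("org TL",496,218,.04),("TR",555,222,.04),("BL",491,324,.04),("BR",551,327,.04),("pull",539,305,.043),("trough",512,303,.03),("barL",289,326,.088),("barR",346,326,.088),("earL",270,237,.092),("earR",368,238,.092),("purple",462,299,.01),("counter front",400,325,0),("cap",535,235,.056),("match",523,271,.02),("rack",410,210,.3),("rackz0",410,210,0)]:
    print(nm,px("top",u/1.5,v/1.5,z))
im=r.capture("top");cv2.imwrite("pics/c1.png",cv2.resize(im[130:230,170:380],None,fx=3.8,fy=3.8,interpolation=cv2.INTER_CUBIC))
E
```

```text
org TL [ 0.606 -0.087  0.04 ]
TR [ 0.601 -0.228  0.04 ]
BL [ 0.355 -0.079  0.04 ]
BR [ 0.352 -0.22   0.04 ]
pull [ 0.403 -0.191  0.043]
trough [ 0.406 -0.13   0.03 ]
barL [0.338 0.382 0.088]
barR [0.341 0.256 0.088]
earL [0.535 0.432 0.092]
earR [0.54  0.213 0.092]
purple [ 0.413 -0.015  0.01 ]
counter front [0.347 0.132 0.   ]
cap [ 0.565 -0.176  0.056]
match [ 0.484 -0.158  0.02 ]
rack [0.563 0.131 0.3  ]
rackz0 [0.627 0.115 0.   ]
```

View pics/c1.png

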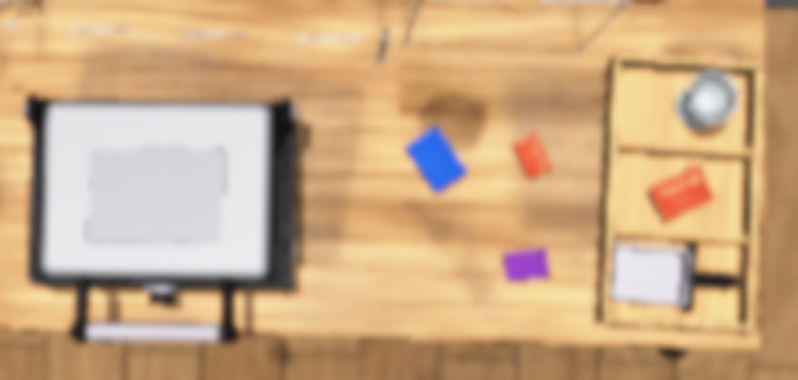

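The crop shows the tray lying at (612–740,275), with its trough on the left (+y) and its pull on the right, which matches the description. Next I move to a wrist view between the grill and the organiser.

>>> jog_arm([
  [[-0.45, 1.75, -5.7, 0.6, -0.142], [-0.45, 1.75, -5.7, 0.6, -0.142], [-0.45, 1.75, -5.7, 0.6, -0.142], [-0.45, 1.75, -5.7, 0.6, -0.142], [-0.45, 1.75, -5.7, 0.6, -0.142], [-0.45, 1.75, -5.7, 0.6, -0.142], [-0.45, 1.75, -5.7, 0.6, -0.142], [-0.45, 1.75, -5.7, 0.6, -0.142]],
])

```text
time_s: 1.15
tcp_pos: [0.4207, 0.156, 0.2939]
eef_rot: [-180.0, 0.0, -89.9]
contact_force: [1.3, 0.4, 0.3]
gripper_width: 0.0245
gripper_force: 0.0
```

>>> jog_arm([
  [[-0.45, 0, 0, 0, 0], [-0.45, 0, 0, 0, 0]],
])

```text
time_s: 1.4
tcp_pos: [0.4207, 0.1576, 0.2935]
eef_rot: [-180.0, 0.0, -89.7]
contact_force: [0.2, -0.7, -0.4]
gripper_width: 0.0239
gripper_force: 0.0
```

```bash
python3 - <<'E'
from h import *
i=r.camera_info("wrist");im=r.capture("wrist");print(i);np.save("i1.npy",i,allow_pickle=True)
cv2.imwrite("pics/w1.png",cv2.resize(im,None,fx=1.5,fy=1.5,interpolation=cv2.INTER_CUBIC))
E
```

```text
{'fx': 297.3186396354542, 'fy': 297.3186396354542, 'cx': 256.61470896534996, 'cy': 192.70645833420915, 'view': array([[-9.99984701e-01, -5.53101262e-03,  7.85583134e-05,
         4.21315555e-01],
       [ 5.31542209e-03, -9.64744185e-01, -2.63135712e-01,
         1.96080839e-01],
       [ 1.53119562e-03, -2.63131269e-01,  9.64758825e-01,
        -3.94714641e-01],
       [ 0.00000000e+00,  0.00000000e+00,  0.00000000e+00,
         1.00000000e+00]])}
```

View pics/w1.png

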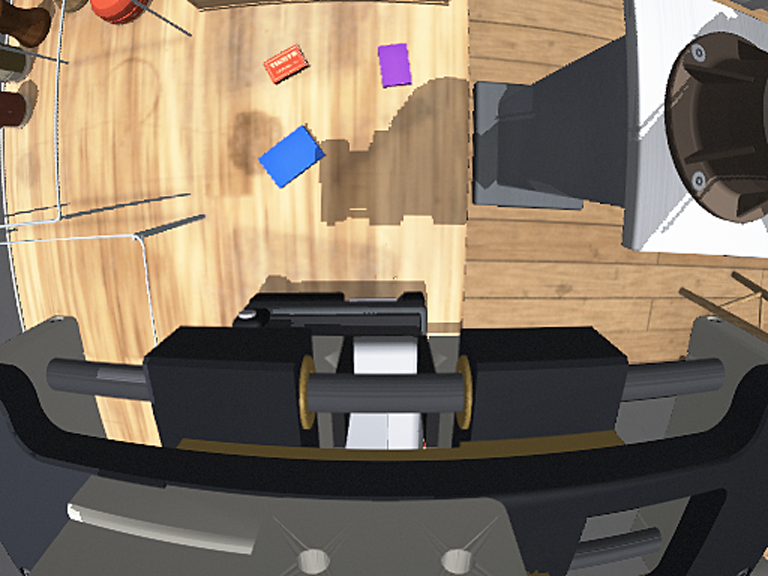

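The wrist view shows the grill's right side at its lower edge (240–430,295–330), and the clutter well clear. I'll zoom in on the grill's side here and in the scene camera.

```bash
python3 - <<'E'
from h import *
w=r.capture("wrist")[180:240,140:300];s=r.capture("scene")[140:230,150:290]
w=cv2.resize(w,None,fx=5,fy=5,interpolation=cv2.INTER_CUBIC);s=cv2.resize(s,None,fx=3.3,fy=3.3,interpolation=cv2.INTER_CUBIC)
f=lambda a:(255*(a/255.)**.5).astype(np.uint8)
o=np.zeros((w.shape[0]+s.shape[0],800,3),np.uint8);o[:w.shape[0],:w.shape[1]]=f(w);o[w.shape[0]:,:s.shape[1]]=f(s)
cv2.imwrite("pics/c2.png",o);print(o.shape)
E
```

```text
(597, 800, 3)
```

View pics/c2.png

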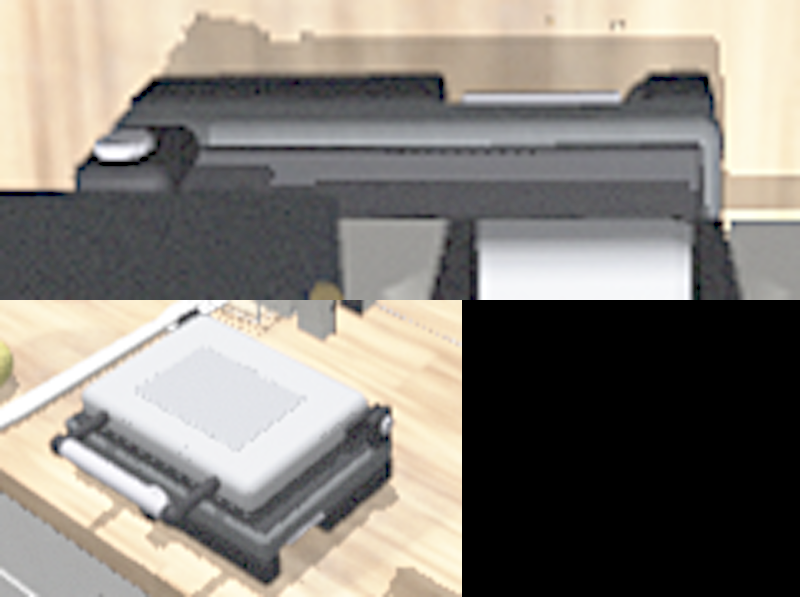

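```bash
python3 - <<'E'
from h import *
np.set_printoptions(precision=4,suppress=True)
i=np.load("i1.npy",allow_pickle=True).item()
V=i["view"];print("cam",-V[:3,:3].T@V[:3,3], r.get_state()["tcp_pos"])
for nm,c,q,z in[("rear bot",150,78,0),("slot rear bot",443,76,0),("slot front bot",645,76,0),("front bot",710,76,0),("front top",715,120,.064),("slot top rear",455,97,.034),("slot top front",628,97,.034),("hinge pin",122,146,.078)]:
    print(nm,px("wrist",140+(c-.0)/5,180+q/5,z,i))
for nm,c,q,z in[("barL",63,445,.088),("barR",168,500,.088),("front corner bot",273,580,0),("slotrear bot",327,532,0),("rear bot",390,480,0)]:
    print("scene",nm,px("scene",150+c/3.3,140+(q-300)/3.3,z))
E
```

```text
cam [0.4209 0.0876 0.4324] [0.4204 0.1588 0.2933]
rear bot [0.5549 0.211  0.    ]
slot rear bot [0.4626 0.2097 0.    ]
slot front bot [0.4014 0.2094 0.    ]
front bot [0.3817 0.2093 0.    ]
front top [0.3859 0.2032 0.064 ]
slot top rear [0.4561 0.2062 0.034 ]
slot top front [0.4076 0.2059 0.034 ]
hinge pin [0.5399 0.2071 0.078 ]
scene barL [0.3401 0.3851 0.088 ]
scene barR [0.3503 0.2723 0.088 ]
scene front corner bot [ 0.3976  0.2096 -0.    ]
scene slotrear bot [0.4683 0.2116 0.    ]
scene rear bot [0.5545 0.2109 0.    ]
```

>>> jog_arm([
  [[-0.45, -0.3, -5, 0, 0], [-0.45, -0.3, -5, 0, 0], [-0.45, -0.3, -5, 0, 0], [-0.45, -0.3, -3, 0, 0], [-0.45, 0, 0, 0, 0], [-0.45, 0, 0, 0, 0]],
])

```text
time_s: 2.3
tcp_pos: [0.4089, -0.0213, 0.2934]
eef_rot: [180.0, 0.0, -89.6]
contact_force: [0.1, -0.4, -0.1]
gripper_width: 0.0239
gripper_force: 0.0
```

```bash
python3 - <<'E'
from h import *
i=r.camera_info("wrist");im=r.capture("wrist");np.save("i2.npy",i,allow_pickle=True)
a=im[40:190,140:340];cv2.imwrite("pics/w2.png",cv2.resize((255*(a/255.)**.6).astype(np.uint8),None,fx=4,fy=4,interpolation=cv2.INTER_CUBIC))
E
```

```text
(no output)
```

View pics/w2.png

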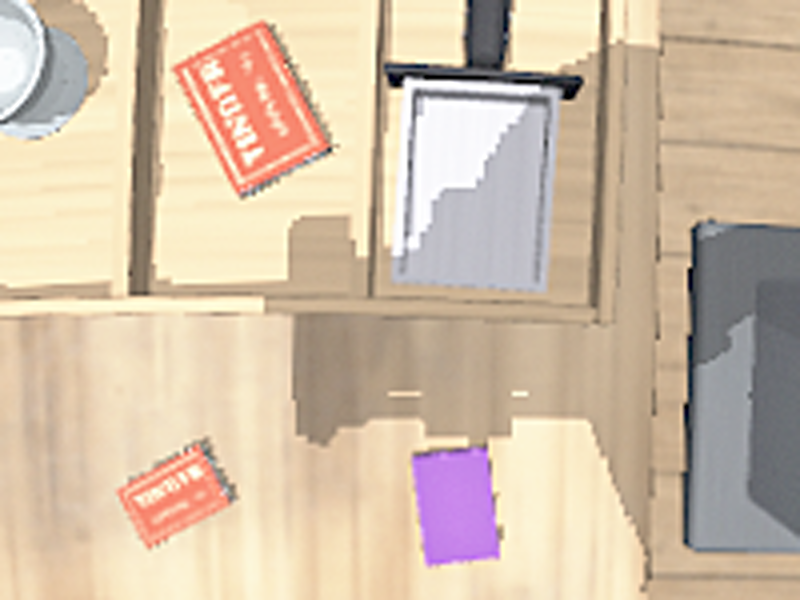

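The tray fills (390–580,0–290): the trough rim corners are clear, the front plate lies at row 75 and the pull runs up from (488,60).

```bash
python3 - <<'E'
from h import *
np.set_printoptions(precision=4,suppress=True)
i=np.load("i2.npy",allow_pickle=True).item()
g=lambda c,q,z:px("wrist",140+c/4,40+q/4,z,i)
P=[g(391,288,.03),g(548,291,.03),g(405,82,.03),g(561,86,.03)];print(np.array(P))
lead=(P[0]+P[1])/2;back=(P[2]+P[3])/2;d=lead-back;L=np.linalg.norm(d);d/=L
print("len",L,"width",np.linalg.norm(P[0]-P[1]),"yaw from y deg",np.degrees(np.arctan2(-d[0],d[1])))
for b in(57,94,102):print(b,lead-d*b/1e3)
print("plate ends",g(387,68,.039),g(582,80,.039));print("pull L/R",g(466,50,.043),g(507,50,.043))
print("comp walls top z.04",g(380,180,.04),g(606,180,.04),g(598,180,.006), "wall front inner y",g(480,300,.04))
E
```

```text
[[ 0.4344 -0.0934  0.03  ]
 [ 0.3818 -0.0928  0.03  ]
 [ 0.4301 -0.164   0.03  ]
 [ 0.3781 -0.1631  0.03  ]]
len 0.07052403896887914 width 0.05255090057867491 yaw from y deg -3.2521932687839192
57 [ 0.4049 -0.15    0.03  ]
94 [ 0.4028 -0.187   0.03  ]
102 [ 0.4023 -0.195   0.03  ]
plate ends [ 0.4355 -0.1672  0.039 ] [ 0.3719 -0.1638  0.039 ]
pull L/R [ 0.4098 -0.1725  0.043 ] [ 0.3966 -0.1726  0.043 ]
comp walls top z.04 [ 0.4375 -0.1292  0.04  ] [ 0.3639 -0.1301  0.04  ] [ 0.3629 -0.1334  0.006 ] wall front inner y [ 0.4047 -0.0895  0.04  ]
```

Measured sizes match (70.5 x 52.5). The pull grasp point is (0.402, -0.195) at yaw about -93°. Moving above it.

>>> jog_arm([
  [[-0.545, -0.2, -5, -3, -0.02], [-0.545, -0.2, -5, -3, -0.02], [-0.545, -0.2, -5, -3, -0.02], [-0.545, -0.06, -2.4, -5, 0], [-0.545, 0, 0, -4, 0], [-0.545, 0, 0, 0, 0], [-0.545, 0, 0, 0, 0]],
], force=40)

```text
time_s: 3.22
tcp_pos: [0.4035, -0.1956, 0.1148]
eef_rot: [-179.9, -0.0, -93.0]
contact_force: [0.0, -0.2, 0.0]
gripper_width: 0.0203
gripper_force: 0.0
```

>>> jog_arm([
  [[-0.545, -0.12, 0, -2, 0], [-0.545, 0, 0, -2, 0], [-0.545, 0, 0, -2, 0], [-0.545, 0, 0, -1, 0], [-0.545, 0, 0, 0, 0], [-0.545, 0, 0, 0, 0]],
])

```text
time_s: 3.98
tcp_pos: [0.4018, -0.1961, 0.0446]
eef_rot: [-179.9, -0.0, -93.1]
contact_force: [0.2, 0.0, -0.6]
gripper_width: 0.02
gripper_force: 0.0
```

>>> jog_arm([
  [[-1, 0, 0, 0, 0], [-1, 0, 0, 0, 0], [-1, 0, 0, 0, 0], [-1, 0, 0, 0, 0], [-1, 0, 0, 2, 0], [-1, 0, 0, 3, 0], [-1, 0, 0, 3, 0], [-1, 0, 0, 0, 0]],
], force=40)

```text
time_s: 4.97
tcp_pos: [0.402, -0.1963, 0.1254]
eef_rot: [-179.8, 0.0, -93.1]
contact_force: [0.2, -0.3, -0.6]
gripper_width: 0.0136
gripper_force: 39.8
```

>>> jog_arm([
  [[-1, 0.5, 4.7, 0, 0.011], [-1, 0.5, 4.7, 0, 0.011], [-1, 0.5, 4.7, 0, 0.011], [-1, 0.5, 4.7, 0, 0.011], [-1, 0.5, 4.7, 0, 0.011], [-1, 0.5, 4.5, -1, 0.011], [-1, 0, 0, -3, 0], [-1, 0, 0, 0, 0]],
])

```text
time_s: 5.98
tcp_pos: [0.4285, 0.0829, 0.0811]
eef_rot: [179.7, -0.2, -89.3]
contact_force: [-0.6, -0.5, -1.7]
gripper_width: 0.0136
gripper_force: 39.8
```

>>> jog_arm([
  [[-1, 0, 0, -2, 0], [-1, 0, 0, -1.5, 0], [-1, 0, 0, 0, 0], [-1, 0, 0, 0, 0]],
])

```text
time_s: 6.48
tcp_pos: [0.4312, 0.0837, 0.0493]
eef_rot: [-180.0, 0.0, -89.3]
contact_force: [-0.8, 0.2, -0.2]
gripper_width: 0.0138
gripper_force: 39.8
```

```bash
python3 - <<'E'
from h import *
print(r.get_state()["tcp_pos"])
f=lambda a:(255*(a/255.)**.5).astype(np.uint8)
s=r.capture("scene")[160:260,200:333];t=r.capture("top")[130:230,190:323]
o=np.vstack([cv2.resize(f(x),None,fx=3,fy=3,interpolation=cv2.INTER_CUBIC) for x in(s,t)])
o=np.hstack([cv2.resize(f(x),None,fx=3,fy=3,interpolation=cv2.INTER_CUBIC) for x in(s,t)])
cv2.imwrite("pics/c3.png",o);print(o.shape)
E
```

```text
[0.43118713 0.08365053 0.04928893]
(300, 798, 3)
```

View pics/c3.png

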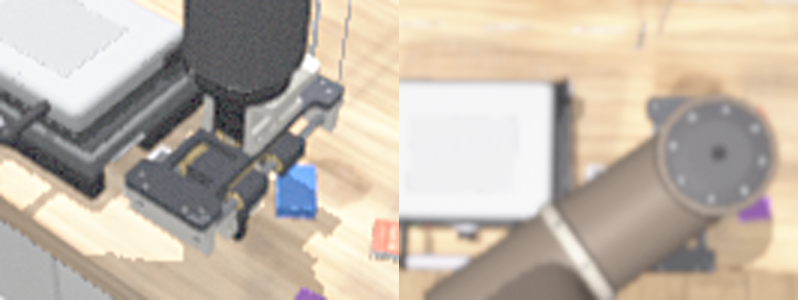

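>>> jog_arm([
  [[-1, 0.12, 0, -0.4, 0], [-1, 0, 0, -0.4, 0], [-1, 0, 1, 0, 0], [-1, 0, 1, 0, 0], [-1, 0, 1, 0, 0], [-1, 0, 0, 0, 0]],
])

```text
time_s: 7.32
tcp_pos: [0.4323, 0.1149, 0.0406]
eef_rot: [-180.0, 0.0, -89.2]
contact_force: [0.3, 0.0, -2.0]
gripper_width: 0.014
gripper_force: 39.8
```

>>> jog_arm([
  [[-1, 0, 1, 0, 0], [-1, 0, 1, 0, 0], [-1, 0, 1, 0, 0], [-1, 0, 1, 0, 0], [-1, 0, 0.7, 0, 0], [-1, 0, 0, 0, 0]],
])

```text
time_s: 8.07
tcp_pos: [0.4321, 0.1614, 0.0405]
eef_rot: [-180.0, -0.0, -89.3]
contact_force: [0.7, -0.7, -0.9]
gripper_width: 0.0135
gripper_force: 39.8
```

>>> jog_arm([
  [[-1, 0, 0.6, 0, 0], [-1, 0, 0.4, -0.1, 0], [-1, 0, 0.3, 0, 0], [-1, 0, 0.2, 0, 0], [-1, 0, 0, 0, 0]],
])

```text
time_s: 8.7
tcp_pos: [0.4311, 0.1736, 0.0391]
eef_rot: [179.9, -0.2, -89.3]
contact_force: [3.9, -9.6, -0.3]
gripper_width: 0.0139
gripper_force: 39.9
```

>>> jog_arm([
  [[-1, 0, 0.2, 0, 0], [-1, 0, 0, 0, 0]],
])

```text
time_s: 8.95
tcp_pos: [0.431, 0.1739, 0.039]
eef_rot: [179.8, -0.4, -89.3]
contact_force: [8.7, -19.1, 0.9]
gripper_width: 0.014
gripper_force: 40.0
```

Firm contact at y = 0.174, consistent with home to within a few mm. I'll relieve the push, release, rise and inspect.

>>> jog_arm([
  [[-1, 0, -0.2, 0, 0], [-0.3, 0, 0, 0, 0], [-0.3, 0, 0, 0, 0], [-0.3, 0, 0, 2, 0], [-0.3, 0, 0, 4, 0], [-0.3, 0, -4, 5, 0], [-0.3, 0, -4, 5, 0], [-0.3, 0, 0, 0, 0]],
])

```text
time_s: 9.95
tcp_pos: [0.4338, 0.0976, 0.2013]
eef_rot: [-179.6, 0.3, -89.4]
contact_force: [0.2, 0.7, -1.0]
gripper_width: 0.0306
gripper_force: 0.0
```

>>> jog_arm([
  [[-0.2, 0, -2, 4, 0], [-0.2, 0, 0, 0, 0], [-0.2, 0, 0, 0, 0]],
])

```text
time_s: 10.32
tcp_pos: [0.4318, 0.0781, 0.2366]
eef_rot: [180.0, 0.0, -89.3]
contact_force: [0.4, -0.1, -0.0]
gripper_width: 0.0351
gripper_force: 0.0
```

```bash
python3 - <<'E'
from h import *
i=r.camera_info("wrist");im=r.capture("wrist");np.save("i3.npy",i,allow_pickle=True)
V=i["view"]
q=V@np.array([.43,.2,0,1]);print(q)
d=q[:3]*[1,-1,-1];t=np.arctan2(np.hypot(d[0],d[1]),d[2]);k=t/np.hypot(d[0],d[1])*i["fx"];u,v=i["cx"]+k*d[0],i["cy"]+k*d[1];print(u,v)
v0=max(0,int(v)-70);a=im[v0:v0+120,int(u)-80:int(u)+80];print(v0,int(u)-80)
cv2.imwrite("pics/w3.png",cv2.resize((255*(a/255.)**.5).astype(np.uint8),None,fx=5,fy=5,interpolation=cv2.INTER_CUBIC))
E
```

```text
[ 8.58357200e-05 -8.63129769e-02 -4.12711108e-01  1.00000000e+00]
256.67566674993674 254.00317551204856
184 176
```

View pics/w3.png

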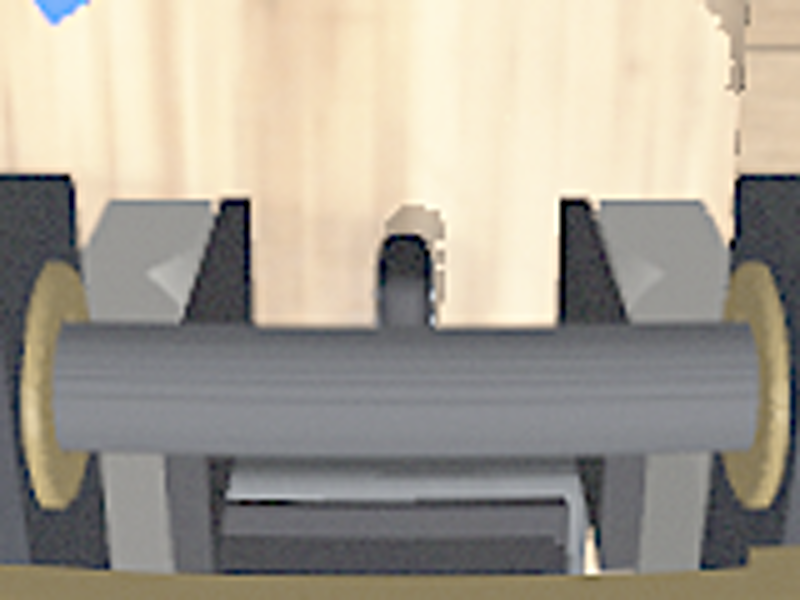

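The pull tab is at (405,237), standing free, but the bar of the gripper hides the front plate. I'll view from the earlier vantage point.

>>> jog_arm([
  [[-0.2, 0, 4, 3, 0], [-0.2, 0, 4, 3, 0], [-0.2, 0, 0, 0, 0], [-0.2, 0, 0, 0, 0]],
])

```text
time_s: 10.88
tcp_pos: [0.4314, 0.1579, 0.2957]
eef_rot: [179.9, -0.1, -89.2]
contact_force: [-1.2, 0.1, -0.8]
gripper_width: 0.0353
gripper_force: 0.0
```

```bash
python3 - <<'E'
from h import *
i=r.camera_info("wrist");im=r.capture("wrist");np.save("i4.npy",i,allow_pickle=True)
a=im[160:240,140:300]
cv2.imwrite("pics/w4.png",cv2.resize((255*(a/255.)**.45).astype(np.uint8),None,fx=5,fy=5,interpolation=cv2.INTER_CUBIC))
E
```

```text
(no output)
```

View pics/w4.png

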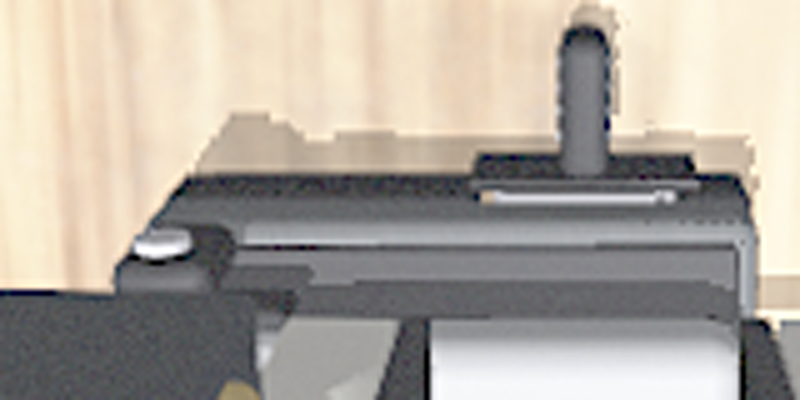

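```bash
python3 - <<'E'
from h import *
np.set_printoptions(precision=4,suppress=True)
i=np.load("i4.npy",allow_pickle=True).item()
for nm,c,q,z in[("side bot rear",195,178,0),("side bot near slot",465,178,0),("side bot front",740,178,0),("plate bot L",476,156,0),("plate bot R",692,156,0),("plate top L",472,184,.033),("plate top R",700,184,.033),("strip near",580,191,.024),("strip far",580,203,.024),("strip far34",580,203,.034),("pull end top",584,28,.037),("pull end bot",584,25,.008),("pull base",584,170,.037),("side top",580,225,.064)]:
    print(nm,px("wrist",140+c/5,160+q/5,z,i))
E
```

```text
side bot rear [0.5504 0.2121 0.    ]
side bot near slot [0.4658 0.2109 0.    ]
side bot front [0.382  0.2099 0.    ]
plate bot L [0.4624 0.2039 0.    ]
plate bot R [0.3969 0.2031 0.    ]
plate top L [0.4613 0.2033 0.033 ]
plate top R [0.3971 0.2025 0.033 ]
strip near [0.4308 0.2076 0.024 ]
strip far [0.4308 0.2112 0.024 ]
strip far34 [0.4308 0.2082 0.034 ]
pull end top [0.4303 0.1578 0.037 ]
pull end bot [0.4302 0.162  0.008 ]
pull base [0.4298 0.1977 0.037 ]
side top [0.4308 0.2052 0.064 ]
```

The front plate sits about 1–3 mm from the side. I'll nudge the pull's end with closed fingers to seat it firmly.

>>> jog_arm([
  [[-1, -0.1, -3.3, 0, 0], [-1, 0, -1, -4, 0], [-1, 0, 0, -5, 0], [-1, 0, 0, -5, 0], [-1, 0, 0, -5, 0], [-1, 0, 0, -4, 0], [-1, 0, 0, -3, 0], [-1, 0, 0, 0, 0]],
])

```text
time_s: 11.92
tcp_pos: [0.429, 0.1126, 0.0349]
eef_rot: [179.7, -0.2, -89.4]
contact_force: [0.3, 0.2, 0.2]
gripper_width: 0.0005
gripper_force: 0.0
```

>>> jog_arm([
  [[-1, 0, 0.9, 0, 0], [-1, 0, 0.9, 0, 0], [-1, 0, 0.8, 0, 0], [-1, 0, 0.4, 0, 0], [-1, 0, 0, 0, 0]],
])

```text
time_s: 12.55
tcp_pos: [0.4311, 0.1452, 0.0374]
eef_rot: [-180.0, 0.0, -89.3]
contact_force: [-0.0, -0.1, 0.5]
gripper_width: 0.0006
gripper_force: 0.0
```

>>> jog_arm([
  [[-1, 0, 0.3, -0.3, 0], [-1, 0, 0.3, 0, 0], [-1, 0, 0, 0, 0]],
])

```text
time_s: 12.92
tcp_pos: [0.4308, 0.1497, 0.0339]
eef_rot: [179.9, -0.1, -89.3]
contact_force: [4.0, -6.6, -0.4]
gripper_width: 0.0005
gripper_force: 2.9
```

>>> jog_arm([
  [[-1, 0, 0.2, 0, 0], [-1, 0, 0, 0, 0]],
])

```text
time_s: 13.18
tcp_pos: [0.4306, 0.15, 0.0338]
eef_rot: [179.9, -0.3, -89.3]
contact_force: [9.8, -15.5, 1.6]
gripper_width: 0.0004
gripper_force: 8.0
```

>>> jog_arm([
  [[-1, 0, 0.2, 0, 0], [-1, 0, 0, 0, 0]],
])

```text
time_s: 13.42
tcp_pos: [0.4305, 0.1502, 0.0338]
eef_rot: [179.8, -0.4, -89.3]
contact_force: [15.4, -26.1, 2.7]
gripper_width: 0.0003
gripper_force: 13.1
```

A rigid stop at the same place as before: the plate is against the side. Backing off, then going to the handle.

>>> jog_arm([
  [[-1, 0, -2, 0, 0], [-1, 0, -2, 2, 0], [-0.27, 0, 0, 5, 0], [-0.27, -1, 2, 5, 0], [-0.27, -2, 4, 4, 0], [-0.27, -2, 5, 0, 0], [-0.27, -2, 5, 0, 0], [-0.27, -2, 5, 0, 0]],
])

```text
time_s: 14.42
tcp_pos: [0.34, 0.3261, 0.1944]
eef_rot: [-180.0, 0.1, -89.3]
contact_force: [0.6, 0.8, 0.0]
gripper_width: 0.0316
gripper_force: 0.0
```

>>> jog_arm([
  [[-0.27, 0, 0, 0, 0], [-0.27, 0, 0, 0, 0]],
])

```text
time_s: 14.68
tcp_pos: [0.3407, 0.3244, 0.1938]
eef_rot: [180.0, -0.0, -89.3]
contact_force: [0.8, -0.8, 0.2]
gripper_width: 0.032
gripper_force: 0.0
```

>>> jog_arm([
  [[-0.27, 0, 0, -3, 0], [-0.27, 0, 0, -3, 0], [-0.27, 0, 0, -2, 0], [-0.27, 0, 0, -1.2, 0], [-0.27, 0, 0, -1, 0], [-0.27, 0, 0, 0, 0]],
])

```text
time_s: 15.42
tcp_pos: [0.3411, 0.3243, 0.0919]
eef_rot: [180.0, -0.0, -89.3]
contact_force: [-1.3, 0.4, -0.6]
gripper_width: 0.0321
gripper_force: 0.0
```

>>> jog_arm([
  [[-1, 0, 0, 0, 0], [-1, 0, 0, 0, 0], [-1, 0, 0, 0, 0]],
], force=20)

```text
time_s: 15.8
tcp_pos: [0.3405, 0.3251, 0.0926]
eef_rot: [180.0, 0.1, -89.3]
contact_force: [-5.3, 0.9, 4.2]
gripper_width: 0.0152
gripper_force: 20.0
```

Bar gripped (width about 15 mm). Lifting along the hinge arc.

>>> jog_arm([
  [[-1, 0.16, 0, 1.72, 0], [-1, 0.31, 0, 1.7, 0], [-1, 0.46, 0, 1.66, 0], [-1, 0.6, 0, 1.63, 0], [-1, 0.74, 0.01, 1.56, 0], [-1, 0.88, 0.01, 1.5, 0], [-1, 0, 0, 0, 0]],
], force=25)

```text
time_s: 16.68
tcp_pos: [0.3701, 0.3254, 0.1908]
eef_rot: [179.8, 0.1, -89.4]
contact_force: [-20.2, 3.7, 8.8]
gripper_width: 0.015
gripper_force: 25.0
```

The radial force says I'm about 2–3 mm inside the arc. Correcting and continuing to 60°.

>>> jog_arm([
  [[-1, -0.22, 0, 0.12, 0], [-1, 1.0, 0.01, 1.42, 0], [-1, 1.12, 0.01, 1.31, 0], [-1, 1.23, 0.01, 1.22, 0], [-1, 1.33, 0.01, 1.1, 0], [-1, 0, 0, 0, 0], [-1, 0, 0, 0, 0]],
])

```text
time_s: 17.55
tcp_pos: [0.4158, 0.326, 0.2435]
eef_rot: [179.9, 0.1, -89.3]
contact_force: [-14.4, 1.2, 15.7]
gripper_width: 0.0152
gripper_force: 25.0
```

>>> jog_arm([
  [[-1, -0.3, 0, 0.1, 0], [-1, 1.4, 0.01, 1.0, 0], [-1, 1.45, 0.01, 0.85, 0], [-1, 0, 0, 0, 0], [-1, 0, 0, 0, 0], [-1, 0, 0, 0, 0]],
])

```text
time_s: 18.3
tcp_pos: [0.4423, 0.326, 0.2618]
eef_rot: [-180.0, 0.1, -89.3]
contact_force: [-5.9, 2.3, 5.0]
gripper_width: 0.0153
gripper_force: 25.0
```

```bash
python3 - <<'E'
from h import *
s=r.get_state();t=s["tcp_pos"];print(t,s["contact_force"])
for dz in(.0046,.008):
  for xh in(.534,.537):print(dz,xh,np.degrees(np.arctan2(t[2]-dz-.078,xh-t[0]))-2.89,np.hypot(t[2]-dz-.078,xh-t[0]))
f=lambda a:(255*(a/255.)**.6).astype(np.uint8)
a=r.capture("scene")[60:260,140:340];b=r.capture("wrist")[60:260,140:340]
cv2.imwrite("pics/end.png",cv2.resize(np.hstack([f(a),f(b)]),None,fx=2,fy=2,interpolation=cv2.INTER_CUBIC))
E
```

```text
[0.44226537 0.32604007 0.26179931] [-5.92496884  2.31008223  5.00945371]
0.0046 0.534 60.00145898885705 0.20131476472983137
0.0046 0.537 59.24660194301208 0.20269938894185738
0.008 0.534 59.55379375422232 0.1982943246795942
0.008 0.537 58.790686162007454 0.1996998922866794
```

View pics/end.png

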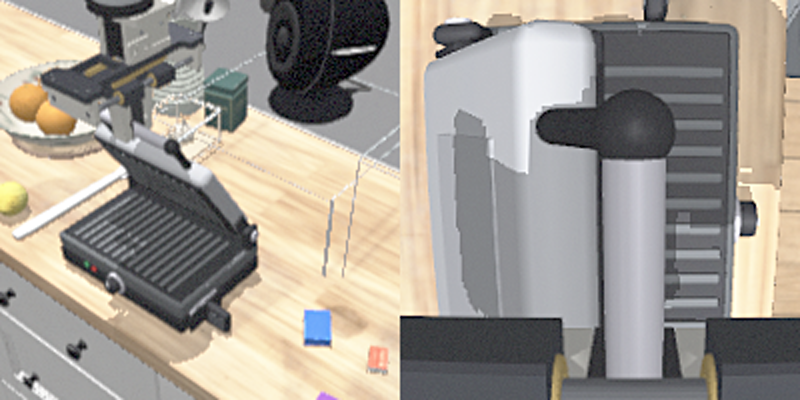

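The lid is held open at about 59–60°. The tray sits flush at the grill's side, with its pull at (215,310), and nothing else has been disturbed. Settling briefly, then handing in.

>>> jog_arm([
  [[-1, 0, 0, 0, 0], [-1, 0, 0, 0, 0], [-1, 0, 0, 0, 0], [-1, 0, 0, 0, 0]],
])

```text
time_s: 18.9
tcp_pos: [0.4422, 0.326, 0.2618]
eef_rot: [-180.0, 0.1, -89.3]
contact_force: [-4.5, 2.9, 4.8]
gripper_width: 0.0152
gripper_force: 25.0
```

```bash
python3 -c "
from plant import r
s=r.get_state();print(s['tcp_pos'],s['gripper_force'],s['qd']);print(r.close_job())"
```

```text
[0.44219837 0.32602556 0.26177009] 25.004277527332306 [-0.07347613 -0.03044717  0.02958902  0.08769588  0.03132329  0.02084606]
the job is handed in; nothing more can be done
None
```

The job is handed in at 18.9 s with the drip tray pushed to a firm stop in the grill's slot and released, and the lid held still at about 60° by its handle; no verdict came back, so that is from my own measurements and pictures.

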